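# Park the long kiln post at the top of the sloped gutter

### The job

Two round kiln posts lie at the low end of the two-lane sloped gutter. With the fingertips, gently push the longer post up its lane, over the low rib near the top, and leave it between the rib and the end stop so that it does not roll back. Only push it, do not pick it up, and leave the shorter post and everything else on the bench where it is.

Things in the scene. Friction and masses are not known exactly. Their poses are not given: they have to be found in the camera images.
- gutter: Tilted bed of the fixed two-lane gutter, 260 x 138 mm, aluminium floor, plywood edges, rising to the robot's left (+-20 deg). Origin: centre of the floor's top face, 50 mm above the bench. x points up the slope along the lanes (8 deg from level), y level across, z square to the floor. Lanes 60 mm wide inside, centred at y = +33 and -33 mm; three walls 6 mm thick, 8 mm above the floor.
- gutter_lip (a point): Foot of the inner face of the plywood lip across the low end: 8 mm high, 8 mm thick, at x = -122 mm, y = 0 in the gutter's frame.
- gutter_rib (a point): Middle of the half-round steel rib that crosses both lanes, 3 mm above the floor; at x = +81 mm, y = 0 in the gutter's frame. A post pushed over it stays behind it.
- gutter_stop (a point): Foot of the inner face of the plywood end stop across the high end: 30 mm high, 8 mm thick, at x = +122 mm, y = 0 in the gutter's frame. A post parked between rib and stop has its axis at x = +94 to +97 mm, 25 mm above the floor.
- long_post: The longer round kiln post, smooth off-white ceramic (friction about 0.2), 50 mm in diameter and 54 mm long, about 0.18 kg, lying across its lane (either one) and free to roll along it. Origin at its centre; its y axis runs along its length, so x and z turn as it rolls. At the start it rests against the low lip, its axis at x = -103 mm in the gutter's frame.
- short_post: The shorter round kiln post, same material and diameter (50 mm), 36 mm long, lying against the low lip of the other lane. Origin at its centre. To be left alone.
- glaze_jar: Bystander: screw-top jar, 60 mm across, 70 mm high, standing past the high end of the gutter. Origin under its base.
- vase: Bystander: small unglazed vase, 68 mm across, 72 mm high, behind the gutter. Origin under its base.
- brass_weight: Bystander: brass weight, 38 mm across, 34 mm high, behind the gutter. Origin under its base.
- cup: Bystander: cup with a handle, 86 x 70 mm, 70 mm high, standing past the low end of the gutter. Origin under its base.
- bowl: Bystander: unglazed bowl, 72 mm across, 40 mm high, behind the low end of the gutter. Origin under its base.
- tile: Bystander: flat test tile, 78 x 57 x 10 mm, lying past the high end of the gutter. Origin under its base.
Things that resemble listed ones, but are neither listed nor needed, are in the scene too. What is shaped like the long_post but blue or green is not meant.

How it is judged:
At the end, for the whole second after the job is handed in: The longer post lies at rest on the gutter floor between the rib and the end stop (axis 88 to 102 mm up the slope from the gutter's origin, within 5 mm of its rolling height), and the shorter post is within 15 mm and every bystander within 20 mm of where it was (x of long_post in the frame of gutter between 0.088 and 0.102 m and z of long_post in the frame of gutter between 0.02 and 0.03 m and linear speed of long_post below 0.02 m/s and distance of short_post from where it was at the start of the episode below 0.015 m and distance of each of glaze_jar, vase, brass_weight, cup, bowl, tile from where it was at the start of the episode below 0.02 m); the robot touches nothing.
It fails at once if the long post is lifted or carried (more than 10 mm above its rolling height over the gutter floor) (z of long_post in the frame of gutter above 0.035 m).
It fails at once if the long post is pressed with more than 20 N by the fingers (contact force between the fingers and long_post above 20 N).
It fails at once if the short post is moved more than 15 mm (distance of short_post from where it was at the start of the episode above 0.015 m).
It fails at once if a bystander is moved more than 20 mm (distance of any of glaze_jar, vase, brass_weight, cup, bowl, tile from where it was at the start of the episode above 0.02 m).
It also fails if it takes over 42 s, if anything falls off the work surface, if the arm or the gripper's body presses on something with over 40 N, if the wrist force passes 120 N, or if a joint passes its speed limit or range.

### The arm

A 6-joint arm with a two-finger parallel gripper is mounted at the origin on a cart in front of the work surface, level with it; the furniture and walls round the work are solid. World frame = base frame: x ahead of the robot, y to its left, z up, the work surface at z = 0. Lengths are in m, angles in rad, forces in N, time in s.
With the tool pointing down it reaches from about 0.3 to 0.875 m from the base axis. Payload 6.4 kg.
Tool frame: the origin (TCP) lies between the finger pads; the fingertips stand 22 mm ahead of it and the grasp point (between the pads) lies 3 mm ahead of it; z points along the fingers, y is the line along which they close (so a half turn about z gives the same grasp; the last joint's range is limited). The gripper opens to 85 mm and grips with 20 to 120 N. Pads are 22 mm wide; open, the fingers measure 114 mm over their backs; the gripper's body (76 mm by 85 mm) begins 54 mm behind the grasp point. The pads swing forward as they close: fully open they stand 13 mm farther back than shut.
Start: joints at [-1.342, 0.181, 1.607, -0, 1.354, -0.206], TCP at [0.242, -0.522, 0.253] pointing down, gripper open.
Joint ranges: [-2.99, 2.99], [-0.89, 2.07], [0.3, 2.58], [-1.14, 4.28], [0, 2.63], [-3.12, 3.12]. Speed limits (rad/s): [2.57, 2.57, 3.01, 3.14, 3.14, 3.14].

### API

Orientations are given as a unit quaternion [w, x, y, z].
In Python, from bench import ctrl, imaging, workorder gives the robot as it stands.
- The arm moves only by the shell command python3 -m pendant 'ROWS' [OPENING]. ROWS is JSON, a list of rows, each a list of 4 numbers: the shift along the tool's x, y, z in cm, then the turn about the tool's z in degrees. In form: [[dx, dy, dz, roll], ...]. A call has 1 to 12 rows; each row is the pose to reach, as a shift and turn from the pose commanded when the call began, along the tool's axes at that moment; what a row does not reach only later rows make up. A row lasts 1/12 s, in which the tool goes at most 41.7 mm and 7.16 degrees, less where a joint would pass 70% of its speed; a pose out of reach is approached as far as the arm can. A call with a gripper value outside its range is refused whole. OPENING is the opening, from 0 (shut) to 1 (fully open), set as the call begins (- or left out, the last holds). The fingers move at their own pace and stop on an object; the grip force is fixed at half the most. Time passes only in rows, so rows that repeat a pose let the fingers close. It gives the time, the measured TCP pose, the force, the opening and the grip force at its end, in the units of the state.
- ctrl.get_obs(): the state, without advancing time (a new reading comes with each control period).
- imaging.camera(name): name is "side" or "top" or "wrist"; returns the picture (400x640x3 uint8, red, green, blue); there is no depth.
- imaging.camera_info(name): a dict with "K" (3x3 intrinsics, pixels), "k1" (the pictures are not rectified: a ray, as slopes to the right and down, at radius r is drawn at 1 + k1 r^2 times it, then the intrinsics apply), "T" (4x4, takes a point from camera to world coordinates); the wrist camera has in their place "tool_from_camera" (4x4, takes a point from camera to tool coordinates, whose origin is the TCP and whose axes are the flange's). Camera axes: x right, y up, looking along -z (the intrinsics and any distortion apply to the point x, -y, -z); pixel columns grow to the right and rows downward; lengths in m; the calibration is good to about 2 mm. A picture is of the moment at which its call begins: read the wrist's pose just before it. camera_info takes no time and is no camera call.
- workorder.hand_in(): hands the job in; it is judged then, once.
The state is a dict: "time_s": time; "q": joint angles; "dq": joint speeds; "joint_efforts": joint torques, N m; "eef_pos": TCP position; "eef_rot": TCP orientation; "wrist_force": force on the tool from outside, world axes, zero at the start; "torque": the same for the moment, N m; "opening": opening from 0.0 (shut) to 1.0 (fully open); "grasp_force": force on a finger pad.
Only numpy, scipy, OpenCV 4.12 (cv2) and the standard library are available. Lean on these libraries where they do the work, as an engineer would, in place of code of your own. Each camera call takes 0.05 s, during which the arm holds its last target. There are 200 camera calls.

## Working session

There is one attempt and no reset: what is moved stays moved. The work goes in short steps, Python scripts to look and compute and a shell command to move; the robot and the scene stay as the last step left them, time stands still between calls to the robot, and variables do not carry over. Pictures are saved under pics/ and viewed, at most 10 in all, crops included, and the job is handed in when it is done.

```bash
mkdir -p pics; python3 - <<'E'
from bench import ctrl, imaging
import cv2, numpy as np
for n in ["side","top"]:
    im=imaging.camera(n); cv2.imwrite(f"pics/{n}0.png",im[:,:,::-1])
    print(n,{k:np.round(v,4).tolist() for k,v in imaging.camera_info(n).items()})
print(imaging.camera_info("wrist"))
o=ctrl.get_obs(); print(o['time_s'],o['eef_pos'],o['eef_rot'],o['opening'])
E
```

```text
side {'K': [[455.6543, 0.0, 313.9349], [0.0, 455.6543, 198.1293], [0.0, 0.0, 1.0]], 'k1': -0.0642, 'T': [[-0.9831, 0.0869, -0.1613, 0.2967], [-0.1826, -0.5391, 0.8222, 1.257], [-0.0155, 0.8378, 0.5458, 0.9345], [0.0, 0.0, 0.0, 1.0]]}
top {'K': [[501.4318, 0.0, 317.0836], [0.0, 501.4318, 193.6447], [0.0, 0.0, 1.0]], 'k1': -0.0369, 'T': [[0.0182, 0.9925, -0.1208, 0.3625], [-0.9998, 0.0183, -0.0004, -0.0599], [0.0018, 0.1208, 0.9927, 1.8833], [0.0, 0.0, 0.0, 1.0]]}
{'K': array([[297.50104238,   0.        , 322.01145793],
       [  0.        , 297.50104238, 195.89338221],
       [  0.        ,   0.        ,   1.        ]]), 'k1': -0.046999204452480466, 'tool_from_camera': array([[ 7.15085600e-04,  9.58779044e-01,  2.84151780e-01,
         7.18015793e-02],
       [ 9.99998412e-01, -1.14936873e-03,  1.36161804e-03,
        -1.17473874e-04],
       [ 1.63208602e-03,  2.84150355e-01, -9.58778343e-01,
        -1.19914882e-01],
       [ 0.00000000e+00,  0.00000000e+00,  0.00000000e+00,
         1.00000000e+00]])}
0.1 [ 0.24210373 -0.52104827  0.25249798] [-7.70787370e-04  9.76459266e-01  2.15700503e-01 -2.14729863e-05] 0.9962254207416373
```

View pics/side0.png

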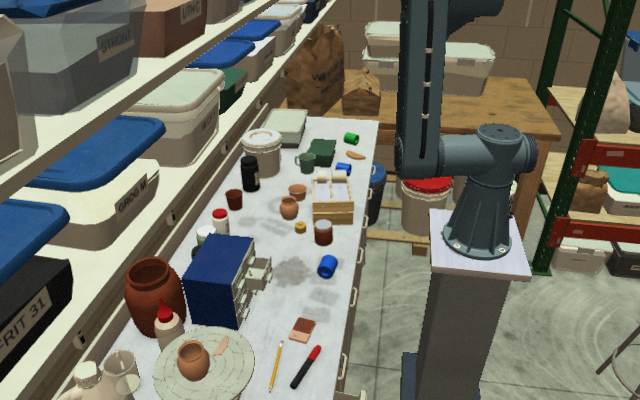

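View pics/top0.png

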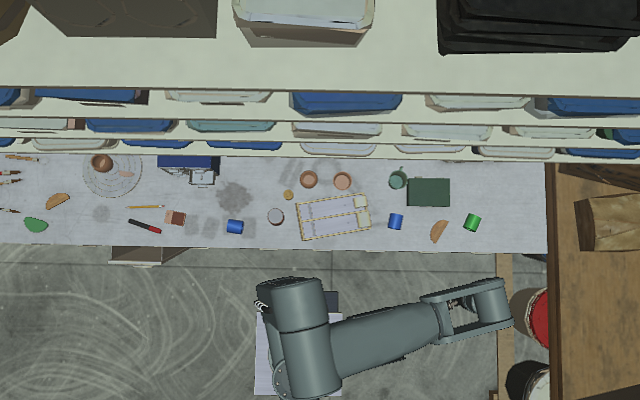

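The gutter is at about (335,217) in top and (333,198) in side. Its low end is on the right in the top view, where both off-white posts lie at about (362,201) and (364,219). Next I'll zoom in on it.

```bash
python3 - <<'E'
import cv2, numpy as np
t=cv2.imread("pics/top0.png")[180:255,285:385]; s=cv2.imread("pics/side0.png")[155:230,285:385]
cv2.imwrite("pics/z.png",cv2.resize(np.vstack([t]),None,fx=8,fy=8,interpolation=cv2.INTER_CUBIC))
cv2.imwrite("pics/zs.png",cv2.resize(s,None,fx=8,fy=8,interpolation=cv2.INTER_CUBIC))
E
```

```text
(no output)
```

View pics/z.png

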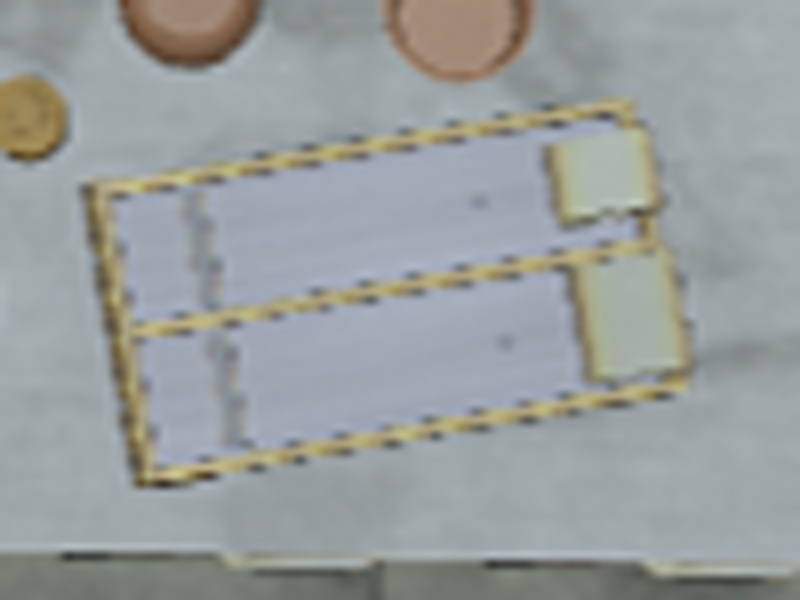

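View pics/zs.png

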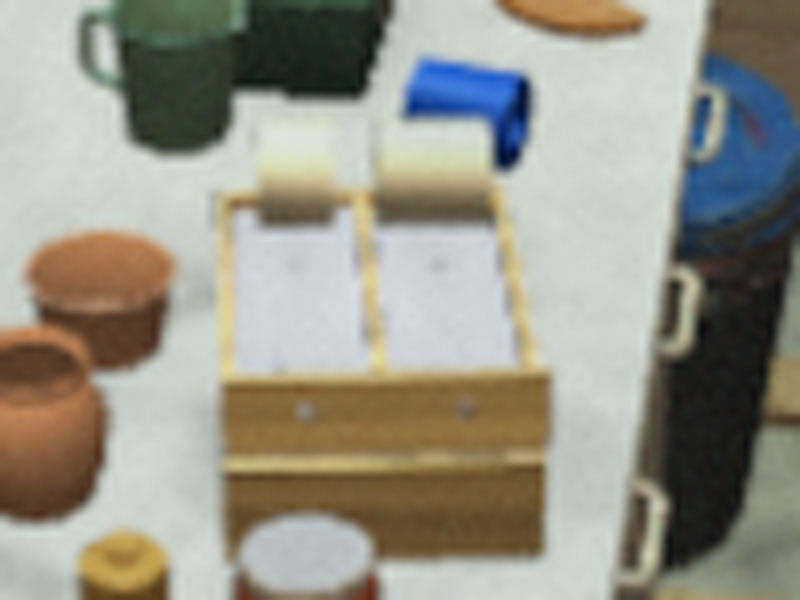

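The longer post is in the lane nearer the robot. In the zoomed top view it spans x 575–690, y 250–380. I'll fit the gutter pose (x, y, yaw) from its corners and rib.

```bash
cat > h.py <<'E'
import numpy as np, cv2
from bench import imaging
from scipy.optimize import least_squares
from scipy.spatial.transform import Rotation as R
def project(P,info,T=None):
    T=info["T"] if T is None else T
    c=(np.asarray(P)-T[:3,3])@T[:3,:3]
    s=np.c_[c[:,0],-c[:,1]]/-c[:,2:]
    s*=1+info["k1"]*(s**2).sum(1,keepdims=True)
    K=info["K"]; return s*[K[0,0],K[1,1]]+K[:2,2]
def g2w(p,P):
    x,y,yaw=p   # yaw: heading of the up-slope direction
    r=R.from_euler('z',yaw)*R.from_euler('y',-np.radians(8))
    return r.apply(np.asarray(P)/1000)+[x,y,.05]
E
python3 - <<'E'
from h import *
top=[((130,-69,30),(90,183)),((130,69,30),(140,485)),((-130,-69,8),(632,102)),((-130,69,8),(688,385)),((81,-63,3),(191,190)),((81,63,3),(237,443)),((-103,33,50),(632,314)),((-103,-33,50),(605,176))]
side=[((130,-69,30),(222,380)),((130,69,30),(549,378)),((-130,-69,8),(219,193))]
it,is_=imaging.camera_info("top"),imaging.camera_info("side")
G=[np.array([a for a,_ in L]) for L in(top,side)]
px=[np.array([b for _,b in L])/8-.5+o for L,o in((top,(285.5,180.5)),(side,(285.5,155.5)))]
f=lambda p,w=1:np.r_[(project(g2w(p,G[0]),it)-px[0]).ravel(),w*(project(g2w(p,G[1]),is_)-px[1]).ravel()]
for w in(0,1):
    s=least_squares(lambda p:f(p,w),[.5,-.08,1.6],loss='soft_l1'); print(w,s.x,np.degrees(s.x[2])); print(np.round(f(s.x).reshape(-1,2),1).tolist())
p=s.x; np.save("p.npy",p)
for P in [(-103,33,25),(95,33,25),(-103,-33,25),(-150,33,30),(60,33,60)]: print(P,g2w(p,[P])[0].round(4))
E
```

```text
0 [ 0.50241629 -0.11875555  1.76667249] 101.22287738728369
[[-0.6, -0.2], [-0.1, 0.1], [-0.0, -0.5], [-0.0, 0.8], [-0.4, -0.7], [-0.1, 1.8], [0.8, 0.1], [0.7, -0.6], [-0.5, -1.1], [0.1, -1.7], [-0.5, -1.5]]
1 [ 0.50193738 -0.1180645   1.76697648] 101.24029496370304
[[-0.8, -0.1], [-0.3, 0.3], [-0.2, -0.4], [-0.2, 0.9], [-0.6, -0.6], [-0.3, 1.9], [0.6, 0.3], [0.5, -0.5], [-0.4, -1.0], [0.2, -1.6], [-0.4, -1.4]]
(-103, 33, 25) [ 0.4901 -0.228   0.0604]
(95, 33, 25) [ 0.4519 -0.0356  0.088 ]
(-103, -33, 25) [ 0.5549 -0.2151  0.0604]
(-150, 33, 30) [ 0.4993 -0.2743  0.0588]
(60, 33, 60) [ 0.4596 -0.0744  0.1178]
```

```bash
python3 -m pendant '[[3,-1,0,-6.5],[6,-2,0,-13],[9,-3,0,-19.5],[12,-4,0,-26],[15,-5,1,-32.5],[18,-6,2,-39],[21,-7,3,-45.5],[24,-8,4,-52],[27,-9,5,-58.5],[30,-9.8,6,-65],[32,-10.4,7,-71],[33.5,-10.8,8,-76.3]]' 0.3
python3 -m pendant '[[0,0,0,0],[0,0,0,0],[0,0,0,0],[0,0,0,0]]'
cat > look.py <<'E'
import sys
from h import *
from bench import ctrl
o=ctrl.get_obs(); p=np.load("p.npy")
r=R.from_quat(np.roll(o['eef_rot'],-1)); ax=r.as_matrix()
g=R.from_euler('z',p[2])*R.from_euler('y',-np.radians(8))
tip=np.array(o['eef_pos'])+ax[:,2]*.022
print("t",round(o['time_s'],2),"tcp",np.round(o['eef_pos'],4),"tip in gutter mm",np.round(g.inv().apply(tip-[p[0],p[1],.05])*1000,1),"xhead",np.degrees(np.arctan2(ax[1,0],ax[0,0])).round(2),"z",ax[:,2].round(3),"F",np.round(o['wrist_force'],2),"op",round(o['opening'],3))
if len(sys.argv)>1:
    im=imaging.camera("wrist")[:,:,::-1].copy(); info=imaging.camera_info("wrist")
    T=np.eye(4);T[:3,:3]=ax;T[:3,3]=o['eef_pos'];T=T@info["tool_from_camera"]
    for P in [(-103,6,50),(-103,60,50),(-130,69,8),(-130,-69,8),(-130,3,8),(81,3,0),(81,63,0),(122,63,30)]:
        q=project(g2w(p,[P]),info,T)[0]; cv2.circle(im,tuple(int(v) for v in q.round()),2,(0,0,255),-1)
    cv2.imwrite("pics/%s.png"%sys.argv[1],im)
E
python3 look.py w1
```

```text
time_s: 1.1
eef_pos: [0.5018, -0.2804, 0.1724]
eef_rot: [-0.0, 0.632, 0.775, 0.0]
wrist_force: [0.0, -0.5, 0.4]
opening: 0.299
grasp_force: 0.0
time_s: 1.43
eef_pos: [0.5002, -0.2835, 0.1739]
eef_rot: [0.0, 0.636, 0.772, -0.0]
wrist_force: [0.4, -0.7, -0.3]
opening: 0.3
grasp_force: 0.0
t 1.43 tcp [ 0.5002 -0.2835  0.1739] tip in gutter mm [-146.1   34.   123.4] xhead 101.06 z [ 0.    -0.001 -1.   ] F [ 0.43 -0.74 -0.3 ] op 0.3
```

View pics/w1.png

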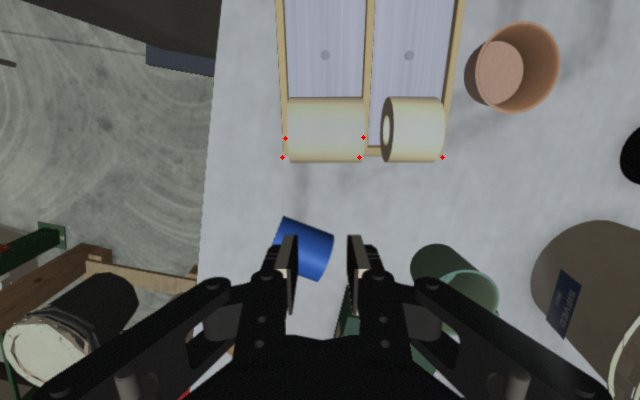

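The wrist view confirms the fit: the predicted red dots fall on the long post (x 285–367) and the gutter corners. The fingers are centred on its lane at x≈323. Next I'll lower them behind the post and push gently up the slope.

```bash
python3 -m pendant '[[0,-0.1,2,0],[0,-0.1,4,0],[0,-0.1,6,0],[0,-0.1,8,0],[0,-0.1,9.5,0],[0,-0.1,10.2,0],[0,-0.1,10.2,0],[0,-0.1,10.2,0]]' 0.22; python3 look.py
python3 -m pendant '[[0.4,0,0,0],[0.8,0,0,0],[1.2,0,0,0],[1.6,0,0,0],[2,0,-0.05,0],[2.4,0,-0.1,0],[2.8,0,-0.15,0],[3.2,0,-0.2,0],[3.6,0,-0.25,0],[4,0,-0.3,0],[4,0,-0.3,0],[4,0,-0.3,0]]'; python3 look.py w2
```

```text
time_s: 2.15
eef_pos: [0.4996, -0.2833, 0.0719]
eef_rot: [0.0, 0.635, 0.772, -0.0]
wrist_force: [0.4, -0.3, 0.7]
opening: 0.221
grasp_force: 0.0
t 2.15 tcp [ 0.4996 -0.2833  0.0719] tip in gutter mm [-160.1   34.5   22.4] xhead 101.15 z [ 0. -0. -1.] F [ 0.39 -0.31  0.65] op 0.221
time_s: 3.15
eef_pos: [0.4917, -0.2431, 0.0742]
eef_rot: [-0.0, 0.635, 0.773, 0.0]
wrist_force: [-0.2, -0.9, -0.8]
opening: 0.217
grasp_force: 0.2
t 3.15 tcp [ 0.4917 -0.2431  0.0742] tip in gutter mm [-119.1   34.4   19. ] xhead 101.23 z [-0.  0. -1.] F [-0.21 -0.88 -0.82] op 0.217
```

View pics/w2.png

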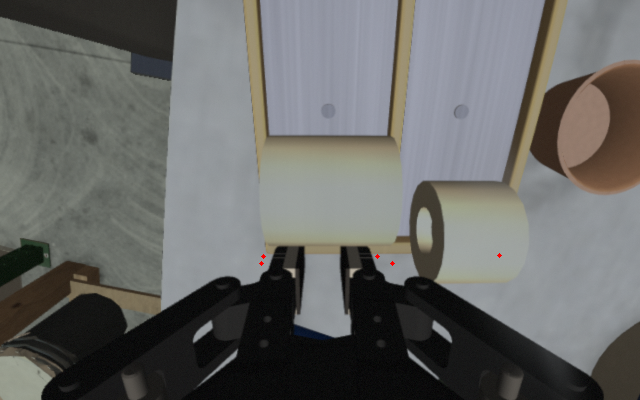

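The view shows the long post off the lip and rolling ahead of both fingertips (x 262–400, y 137–247). The short post hasn't been touched. I'll keep pushing.

```bash

python3 -m pendant '[[0.5,0,-0.07,0],[1,0,-0.14,0],[1.5,0,-0.21,0],[2,0,-0.28,0],[2.5,0,-0.35,0],[3,0,-0.42,0],[3.5,0,-0.49,0],[4,0,-0.56,0],[4.5,0,-0.63,0],[5,0,-0.7,0],[5.5,0,-0.77,0],[6,0,-0.84,0]]'; python3 look.py
python3 -m pendant '[[0.5,0,-0.07,0],[1,0,-0.14,0],[1.5,0,-0.21,0],[2,0,-0.28,0],[2.5,0,-0.35,0],[3,0,-0.42,0],[3.5,0,-0.49,0],[4,0,-0.56,0],[4.5,0,-0.63,0],[5,0,-0.7,0],[5.5,0,-0.77,0],[6,0,-0.84,0]]'; python3 look.py
python3 -m pendant '[[0.3,0,-0.04,0],[0.6,0,-0.08,0],[0.9,0,-0.12,0],[1.2,0,-0.17,0],[1.4,0,-0.2,0],[1.4,0,-0.2,0],[1.4,0,-0.2,0]]'
python3 look.py w3
```

```text
time_s: 4.2
eef_pos: [0.48, -0.1841, 0.0828]
eef_rot: [0.0, 0.635, 0.773, -0.0]
wrist_force: [0.3, -0.6, -0.4]
opening: 0.221
grasp_force: 0.3
t 4.2 tcp [ 0.48   -0.1841  0.0828] tip in gutter mm [-58.4  34.3  19.1] xhead 101.21 z [ 0. -0. -1.] F [ 0.28 -0.6  -0.42] op 0.221
time_s: 5.2
eef_pos: [0.4684, -0.1252, 0.0912]
eef_rot: [0.0, 0.635, 0.773, -0.0]
wrist_force: [0.2, -0.7, -0.1]
opening: 0.222
grasp_force: 0.3
t 5.2 tcp [ 0.4684 -0.1252  0.0912] tip in gutter mm [ 2.2 34.3 19.1] xhead 101.21 z [-0. -0. -1.] F [ 0.16 -0.66 -0.06] op 0.222
time_s: 5.78
eef_pos: [0.4657, -0.1118, 0.093]
eef_rot: [-0.0, 0.635, 0.773, -0.0]
wrist_force: [0.2, 0.6, -0.3]
opening: 0.22
grasp_force: 0.1
t 5.78 tcp [ 0.4657 -0.1118  0.093 ] tip in gutter mm [16.  34.4 19. ] xhead 101.22 z [-0.  0. -1.] F [ 0.18  0.59 -0.33] op 0.22
```

View pics/w3.png

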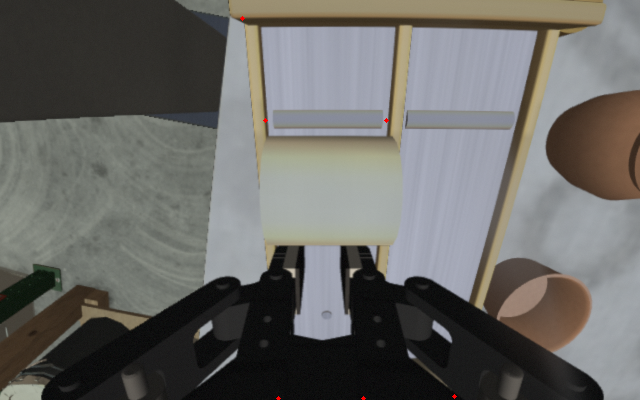

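The rib shows at y≈119, right on the prediction, and the post is just short of it. Next I'll push it slowly over the rib.

```bash

python3 -m pendant '[[0.3,0,-0.04,0],[0.6,0,-0.08,0],[0.9,0,-0.13,0],[1.2,0,-0.17,0],[1.5,0,-0.21,0],[1.8,0,-0.25,0],[2.1,0,-0.3,0],[2.4,0,-0.34,0],[2.7,0,-0.38,0],[3,0,-0.42,0],[3.3,0,-0.46,0],[3.5,0,-0.49,0]]'; python3 look.py
python3 -m pendant '[[0.1,0,0,0],[0.1,0,0,0],[0.1,0,0,0],[0.1,0,0,0]]'
python3 look.py w4
```

```text
time_s: 6.83
eef_pos: [0.4585, -0.0769, 0.0977]
eef_rot: [-0.001, 0.635, 0.773, -0.0]
wrist_force: [-0.0, 0.4, -0.5]
opening: 0.221
grasp_force: 0.0
t 6.83 tcp [ 0.4585 -0.0769  0.0977] tip in gutter mm [52.  34.6 18.7] xhead 101.23 z [-0.001  0.001 -1.   ] F [-0.01  0.45 -0.55] op 0.221
time_s: 7.17
eef_pos: [0.4588, -0.0767, 0.098]
eef_rot: [0.0, 0.635, 0.773, 0.0]
wrist_force: [-0.5, 0.6, -0.5]
opening: 0.219
grasp_force: 0.0
t 7.17 tcp [ 0.4588 -0.0767  0.098 ] tip in gutter mm [52.1 34.3 18.9] xhead 101.21 z [ 0. -0. -1.] F [-0.47  0.63 -0.48] op 0.219
```

View pics/w4.png

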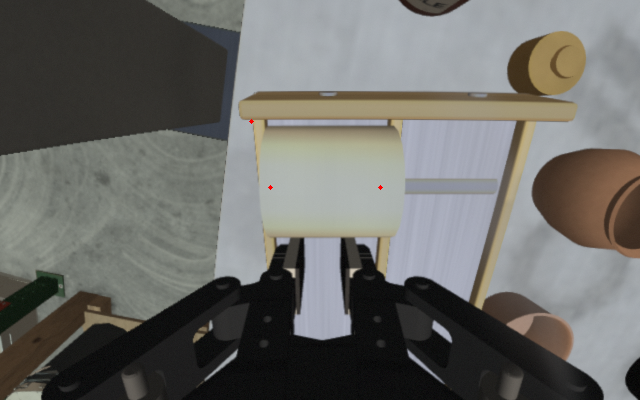

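The post's rear edge moved ahead of the fingers (y 245→237) and its front is close to the stop, so it has most likely dropped past the rib. I'll back off slowly and check.

```bash

python3 -m pendant '[[-0.3,0,0.03,0],[-0.6,0,0.07,0],[-0.9,0,0.11,0],[-1.2,0,0.15,0],[-1.6,0,0.2,0],[-2,0,0.26,0],[-2.5,0,0.32,0],[-3,0,0.38,0],[-3,0,0.38,0],[-3,0,0.38,0],[-3,0,0.38,0]]'
python3 look.py w5
```

```text
time_s: 8.13
eef_pos: [0.4645, -0.1061, 0.0941]
eef_rot: [-0.0, 0.635, 0.773, -0.0]
wrist_force: [0.4, 0.4, 0.9]
opening: 0.22
grasp_force: 0.0
t 8.13 tcp [ 0.4645 -0.1061  0.0941] tip in gutter mm [22.  34.4 19.2] xhead 101.2 z [-0.  0. -1.] F [0.36 0.4  0.86] op 0.22
```

View pics/w5.png

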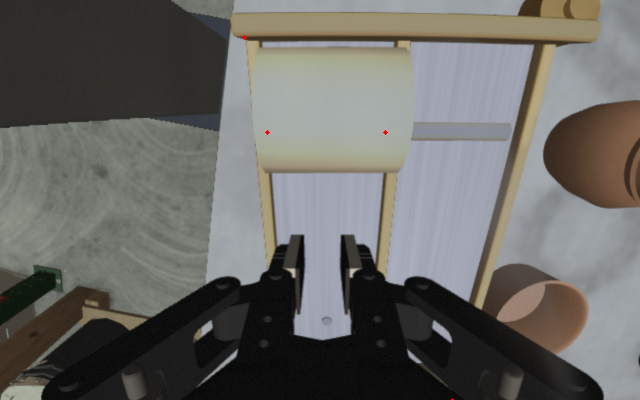

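The post stayed parked between the rib and the stop (x 252–412, y 48–172) and the fingers are well clear of it. I'll raise the arm, check the axis position from the silhouette, and hand in.

```bash

python3 - <<'E'
from h import *
p=np.load("p.npy"); i=imaging.camera_info("wrist")
T=np.eye(4);T[:3,:3]=R.from_quat([.635,.773,0,0]).as_matrix();T[:3,3]=[.4645,-.1061,.0941];T=T@i["tool_from_camera"]
a=np.linspace(0,2*np.pi,181)
for x in (77,85,94,97):
    q=project(g2w(p,np.c_[x+25*np.cos(a),0*a+33,25+25*np.sin(a)]),i,T)[:,1]; print(x,q.min().round(),q.max().round())
E
python3 -m pendant '[[0,0,-1,0],[0,0,-3,0],[0,0,-6,0],[0,0,-9,0],[0,0,-11,0],[0,0,-12,0],[0,0,-12,0],[0,0,-12,0],[0,0,-12,0],[0,0,-12,0]]'; python3 look.py
```

```text
77 92.0 211.0
85 71.0 194.0
94 46.0 174.0
97 37.0 167.0
time_s: 9.02
eef_pos: [0.4636, -0.1056, 0.2124]
eef_rot: [-0.002, 0.635, 0.773, -0.0]
wrist_force: [-0.2, -0.1, -0.1]
opening: 0.223
grasp_force: 0.0
t 9.02 tcp [ 0.4636 -0.1056  0.2124] tip in gutter mm [ 39.1  35.2 136.3] xhead 101.21 z [-0.003  0.002 -1.   ] F [-0.25 -0.1  -0.1 ] op 0.223
```

The observed silhouette (48–172) matches an axis at x≈94 mm, so the post is resting against the rib.

```bash
python3 -c "
from bench import workorder; print(workorder.hand_in())"
```

```text
the job is handed in; nothing more can be done
None
```

The long post is parked between the rib and the end stop with its axis at about x = 94 mm; nothing else appeared to be touched, and the job was handed in at about 9 s, though the hand-in gave no verdict.

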